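Dial open the essence lockbox and swing its latch clear

ROBOT

A 7-joint arm with a two-finger parallel gripper is mounted at the origin on the work surface. World frame = base frame: x ahead of the robot, y to its left, z up, the work surface at z = 0. Lengths are in m, angles in rad, forces in N, time in s.
With the tool pointing down it reaches from about 0.425 to 0.925 m from the base axis. Payload 6.8 kg.
Tool frame: the origin (TCP) lies at the very end of the fingers, on their centre line; the grasp point (between the pads) lies 19 mm behind it; z points along the fingers, y is the line along which they close (so a half turn about z gives the same grasp; the last joint's range is limited). The gripper opens to 85 mm and grips with 20 to 120 N. Pads are 22 mm wide; open, the fingers measure 114 mm over their backs; the gripper's body (76 mm by 85 mm) begins 54 mm behind the grasp point. The pads swing forward as they close: fully open they stand 13 mm farther back than shut.
Start: joints at [-1.282, 0.477, 0.022, 1.555, -0.011, 1.109, -0.083], TCP at [0.261, 0.623, 0.231] pointing down, gripper open.
Joint ranges: [-2.96, 2.96], [-0.34, 2.1], [-1.41, 1.46], [0.24, 2.44], [-1.37, 4.51], [0.17, 1.92], [-2.96, 2.96]. Speed limits (rad/s): [2.39, 2.39, 3.14, 3.14, 3.14, 3.14, 3.14].

INTERFACE

Orientations are given as a rotation vector (axis times angle).
In Python, from bench import r gives the robot as it stands.
- The arm moves only by the tool play_rows, never from a script. Its argument "targets" is text: rows parted by semicolons, each of 5 numbers parted by spaces: the closure, from -1 (fully open) to 1 (shut), then the shift along the tool's x, y, z in m, then the turn about the tool's z in rad. In form: gripper dx dy dz spin; .... A call has 1 to 8 rows; each row is the pose to reach, as a shift and turn from the pose commanded when the call began, along the tool's axes at that moment; what a row does not reach only later rows make up. A row lasts 1/12 s, in which the tool goes at most 41.7 mm and 7.16 degrees, less where a joint would pass 70% of its speed; a pose out of reach is approached as far as the arm can. A call with a gripper value outside its range is refused whole. The fingers move at their own pace and stop on an object; "squeeze" is the grip in N (left out, the last holds). Time passes only in rows, so rows that repeat a pose let the fingers close. It gives the time, the measured TCP pose, the force, the opening and the grip force at its end, in the units of the state.
- r.get_obs(): the state, without advancing time (a new reading comes with each control period).
- r.grab_frame(name): name is "side" or "top"; returns the picture (400x640x3 uint8, red, green, blue); there is no depth.
- r.camera_info(name): a dict with "fov_y" (degrees; the focal length in pixels is half the picture's height over the tangent of half this angle, whatever the lens; pixels are square), "cx", "cy" (the principal point, pixels), "position" and "rotation" of the camera in the world. Camera axes: x right, y down, z forward; pixel columns grow to the right and rows downward; lengths in m; the calibration is good to about 2 mm. A picture is of the moment at which its call begins. camera_info takes no time and is no camera call.
- r.hand_in(): hands the job in; it is judged then, once.
The state is a dict: "clock": time; "joints": joint angles; "qvel": joint speeds; "tau": joint torques, N m; "tcp_pos": TCP position; "orientation": TCP orientation; "contact_force": force on the tool from outside, world axes, zero at the start; "moment": the same for the moment, N m; "grip_width": finger opening in m; "gripper_force": force on a finger pad.
Only numpy, scipy, OpenCV 4.12 (cv2) and the standard library are available. Lean on these libraries where they do the work, as an engineer would, in place of code of your own. Each camera call takes 0.05 s, during which the arm holds its last target. There are 200 camera calls.

TASK

Unlock the essence lockbox: turn the dial clockwise to bring the red bar to the white pointer and pause there, then back anticlockwise, past the white line, to the green bar and pause, then clockwise again, past the white line and past red, and ease slowly through the blue band until the catch drops and the latch springs part open. Then swing the latch by its red knob all the way open, clear of the blue lid, and let go. Leave the bottles, flasks and jar standing where they are.

Things in the scene. Friction and masses are not known exactly. Their poses are not given: they have to be found in the camera images.
- lockbox: grey steel lockbox, fixed, 220 (x) x 370 (y) x 100 mm high; origin at the centre of its underside, x towards its far long side, y to its left, z up; its flat deck is 100 mm above the table. The dial is on the left half, the latch on the right half. A blue lid panel lies in the deck's right front part, under the closed latch.
- dial (a joint): dial angle, rad, growing CLOCKWISE seen from above, counted through whole turns; starts between -0.6 and 0.5. At the pointer: white zero line at 0, red at 1.2; then anticlockwise past white (0) to green at -2.2; then clockwise past white (0) and red (1.2) to the blue band at 2.1 to 2.8. Turns with 0.08 to 0.15 N m, stays where left, dead stops at -2.7 and 3.1
- dial_grip (a point): point on the dial's axis at the height to grip the cap, 134 mm above the table (24 mm above the disc). The dial is a black disc 112 mm across, 6 mm thick, its top 110 mm above the table, with a ribbed round aluminium cap, 44 mm across and 36 mm high (top 146 mm above the table), to grip at any yaw from above
- pointer (a point): tip of the fixed white pointer on the steel bezel, at the dial's far side (+x of the lockbox seen from the dial's axis), where the marks are read; 105 mm above the table
- red_bar (a point): middle of the radial red bar on the dial's disc, 41 mm from the axis; turns with the dial; at the pointer when joint dial is 1.2
- green_bar (a point): middle of the radial green bar on the disc, 41 mm from the axis; reached anticlockwise, at the pointer when joint dial is -2.2
- blue_band (a point): middle of the blue arc on the disc, 42 mm from the axis, 0.7 rad long. Clockwise, the catch drops at an unmarked place in it, dial 2.1 to 2.8, different each time; only if turned slower than about 1.5 rad/s. Then the latch springs part open by itself and the dial is held dead within 0.15 rad; do not force it. Turned here too early, the catch drops all the same and the run is spoilt
- latch (a joint): angle of the latch, rad, growing anticlockwise seen from above: 0 closed (arm from the pivot to -x of the lockbox, over the blue lid panel), blocked until the catch drops; then it springs by itself to about 0.4 to 0.9; 1.57 fully open (arm to -y of the lockbox, clear of the lid), end stop 1.6. Resists with about 0.1 N m and stays where it is left
- latch_knob (a point): point on the axis of the red upright round knob at the latch arm's end; knob 22 mm across, rising from the steel arm (arm top 120 mm above the table) to 153 mm above the table; this point is 139 mm above the table and 80 mm from the pivot. Grip it or push its side and follow the arc about the pivot
- latch_pivot (a point): point on the latch's vertical axis, level with point latch_knob, fixed to the lockbox
- dropper_left: cobalt blue dropper bottle with brass collar and black rubber bulb, 42 mm across, 128 mm tall, on the table left of the lockbox; loose, origin at the centre of its underside; leave standing
- dropper_far: same kind of dropper bottle, behind the lockbox on the left; loose, origin at the centre of its underside; leave standing
- dropper_right: same kind of dropper bottle, right of the lockbox; loose, origin at the centre of its underside; leave standing
- dropper_back: same kind of dropper bottle, behind the lockbox on the right; loose, origin at the centre of its underside; leave standing
- flask_left: aluminium flask with white cap, 56 mm across, 126 mm tall, left of the lockbox; loose, origin at the centre of its underside; leave standing
- flask_right: aluminium flask with white cap, 64 mm across, 136 mm tall, right of the lockbox; loose, origin at the centre of its underside; leave standing
- amber_jar: small amber jar with black cap, 36 mm across, 50 mm tall, standing on the lockbox deck at its near left corner, beside the dial; loose, origin at the centre of its underside; leave standing
Things that resemble listed ones, but are neither listed nor needed, are in the scene too. What is shaped like the dropper_right but orange is not meant.

How it is judged:
By the outcome, as a careful person would: the job done as asked, in the order asked, and still so for the second after the job is handed in, with the robot touching nothing.
It also fails if it takes over 72 s, if anything falls off the work surface, if the arm or the gripper's body presses on something with over 40 N, if the wrist force passes 120 N, or if a joint passes its speed limit or range.

## Working session

There is one attempt and no reset: what is moved stays moved. The work goes in short steps, Python scripts to look and compute and a tool call to move; the robot and the scene stay as the last step left them, time stands still between calls to the robot, and variables do not carry over. Pictures are saved under pics/ and viewed, at most 10 in all, crops included, and the job is handed in when it is done.

Besides the shell and the picture viewer there is one more tool, called after "Emit:" as name(argument=value, ...) on one line, values as JSON. play_rows: Moves the arm, as the interface text tells. Its arguments: {"type":"object","properties":{"targets":{"type":"string"},"squeeze":{"type":"number"}},"required":["targets"]}

```bash
mkdir -p pics; ls; python3 - <<'E'
from bench import r
import cv2
for n in("side","top"):
    cv2.imwrite(f"pics/{n}0.png",r.grab_frame(n)[:,:,::-1]); print(n,r.camera_info(n))
print(r.get_obs())
E
```

```text
pics
side {'fov_y': 45.140120893753135, 'cx': 318.4987246570268, 'cy': 197.43718857661028, 'position': array([ 0.49876343, -0.83512515,  0.90586991]), 'rotation': array([-2.31830018,  0.18178452, -0.05092776])}
top {'fov_y': 48.268334303538026, 'cx': 319.180158345429, 'cy': 196.34560213323292, 'position': array([0.55579207, 0.00837868, 1.1964855 ]), 'rotation': array([-2.18227572,  2.19466487, -0.01078812])}
{'clock': 0.1, 'joints': array([-1.28208256,  0.47769136,  0.02234717,  1.55632746, -0.01151474,
        1.1093382 , -0.08311701]), 'qvel': array([ 0.00027277, -0.00144931,  0.00111829, -0.00438967, -0.00156068,
        0.00142546, -0.00100297]), 'tau': array([ 4.74953777e-03, -5.97757781e+01,  1.61435578e+00, -2.81956422e+01,
        1.29259468e-02,  4.95682005e-03,  3.63225610e-06]), 'tcp_pos': array([0.2606777 , 0.62205537, 0.23045113]), 'orientation': array([-6.19200469e-01, -3.07974443e+00,  2.54748675e-03]), 'contact_force': array([-0.55227643, -0.03710784,  0.17368071]), 'moment': array([ 0.05715163,  0.00506785, -0.00602883]), 'gripper_force': 0.0, 'grip_width': 0.08553271864757146}
```

View pics/top0.png

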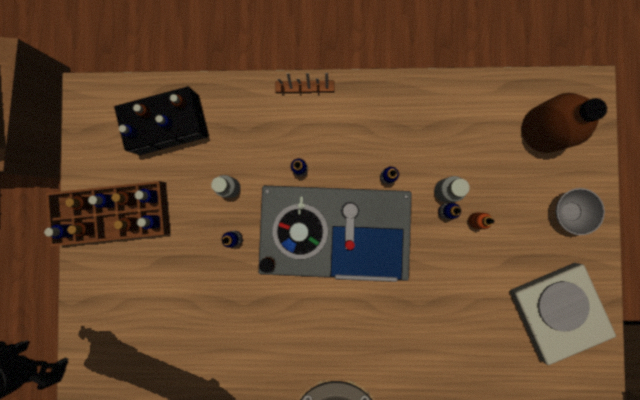

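View pics/side0.png

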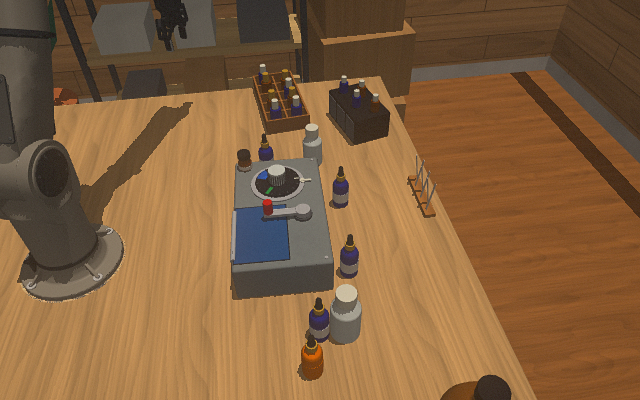

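The top view shows the lockbox centred near (335,233), with +x up and +y left. The dial is at about (300,232), pointer (301,204), red bar (283,226), green (314,240) and blue (289,245). The latch pivot is at (350,211), the knob at (349,245) and the jar at (267,265). In the side view the dial is at about (276,180) and the knob at (268,208).

```bash
cat > h.py <<'E'
import numpy as np, cv2
from bench import r
from scipy.spatial.transform import Rotation as Ro
def ray(n,u,v,z):
    c=r.camera_info(n); f=200/np.tan(np.radians(c["fov_y"]/2))
    d=Ro.from_rotvec(c["rotation"]).apply([(u-c["cx"])/f,(v-c["cy"])/f,1]); p=c["position"]
    return (p+d*(z-p[2])/d[2])[:2]
def proj(n,P):
    c=r.camera_info(n); f=200/np.tan(np.radians(c["fov_y"]/2))
    q=Ro.from_rotvec(c["rotation"]).inv().apply(np.array(P)-c["position"])
    return np.array([c["cx"]+f*q[0]/q[2],c["cy"]+f*q[1]/q[2]])
def blobs(im,lo,hi,box,amin=6):
    x0,y0,x1,y1=box; hsv=cv2.cvtColor(im,cv2.COLOR_RGB2HSV)[y0:y1,x0:x1]
    m=cv2.inRange(hsv,lo,hi); n,_,s,c=cv2.connectedComponentsWithStats(m)
    return [(c[i]+[x0,y0],s[i,4],s[i,:4]+[x0,y0,0,0]) for i in range(1,n) if s[i,4]>=amin]
E
python3 - <<'E'
from h import *
t=cv2.cvtColor(cv2.imread("pics/top0.png"),4); s=cv2.cvtColor(cv2.imread("pics/side0.png"),4)
for nm,im,box,bk in(("top",t,(265,190,420,285),(330,190,420,285)),("side",s,(230,150,335,270),(230,195,335,270))):
    print(nm)
    for k,lo,hi,z in(("red",(0,140,70),(8,255,255),.11),("red2",(172,140,70),(180,255,255),.11),("green",(45,90,40),(85,255,255),.11),("blue",(100,120,60),(125,255,255),.11),("white",(0,0,150),(180,60,255),.110)):
        for c,a,bb in blobs(im,lo,hi,box): print(k,c.round(1),a,bb,ray(nm,*c,z).round(4),ray(nm,*c,.146).round(4),ray(nm,*c,.153).round(4))
cv2.imwrite("pics/c0.png",np.hstack([cv2.resize(x,(400,480),interpolation=cv2.INTER_CUBIC)[:,:,::-1] for x in (t[188:284,260:340],s[150:246,230:310])]))
E
```

```text
top
red [283.7 225.4] 47 [279 222  11   7] [0.5268 0.1256] [0.5278 0.1217] [0.528  0.1209]
red [348.9 244.4] 52 [346 240   7   9] [ 0.4802 -0.0328] [ 0.4827 -0.0314] [ 0.4832 -0.0312]
red2 [351.8 246.4] 13 [348 242   7   8] [ 0.4753 -0.0398] [ 0.478  -0.0382] [ 0.4785 -0.0379]
green [313.1 240.6] 54 [308 237  11   9] [0.4896 0.0539] [0.4918 0.0524] [0.4922 0.0521]
blue [367.8 252.4] 2997 [332 227  71  51] [ 0.4606 -0.0782] [ 0.4638 -0.0753] [ 0.4644 -0.0748]
blue [289.  244.6] 124 [282 238  14  14] [0.4801 0.1126] [0.4826 0.1092] [0.4831 0.1085]
white [300.  204.3] 7 [299 203   3   3] [0.578  0.0856] [0.5772 0.083 ] [0.5771 0.0825]
white [298.6 231.7] 193 [291 224  16  16] [0.5113 0.0893] [0.5128 0.0866] [0.5131 0.0861]
side
red [267.4 206.5] 130 [263 199  10  16] [ 0.4833 -0.0054] [ 0.484 -0.043] [ 0.4842 -0.0503]
green [268.6 190.2] 29 [265 187   8   7] [0.4902 0.0517] [0.4906 0.0116] [0.4907 0.0038]
blue [266.2 150.6] 11 [264 150   6   3] [0.4954 0.2119] [0.4955 0.1645] [0.4955 0.1553]
blue [262.6 175.1] 57 [257 171  11   8] [0.4792 0.1114] [0.4801 0.0686] [0.4803 0.0603]
blue [278.8 206.3] 29 [273 205  12   4] [ 0.5101 -0.0092] [ 0.5096 -0.0466] [ 0.5095 -0.0538]
blue [272.1 238.5] 1123 [251 207  38  54] [ 0.4865 -0.1091] [ 0.4871 -0.142 ] [ 0.4872 -0.1484]
blue [253.7 208.7] 7 [252 208   5   3] [ 0.4508 -0.0075] [ 0.4529 -0.0449] [ 0.4534 -0.0522]
blue [253.4 249.6] 7 [252 247   3   6] [ 0.4438 -0.1347] [ 0.4463 -0.1663] [ 0.4468 -0.1725]
blue [255.  260.5] 6 [253 260   5   2] [ 0.4456 -0.1658] [ 0.448  -0.1961] [ 0.4485 -0.202 ]
white [277.6 181.3] 476 [251 164  60  37] [0.5152 0.0812] [0.5144 0.0397] [0.5143 0.0316]
white [292.6 209.6] 236 [272 204  38  11] [ 0.5414 -0.0259] [ 0.5394 -0.0625] [ 0.5391 -0.0696]
white [233.3 235.4] 153 [231 211   5  49] [ 0.4012 -0.0855] [ 0.4056 -0.1194] [ 0.4065 -0.126 ]
white [326.  256.5] 6 [325 256   3   2] [ 0.5963 -0.1797] [ 0.5919 -0.2094] [ 0.5911 -0.2151]
```

View pics/c0.png

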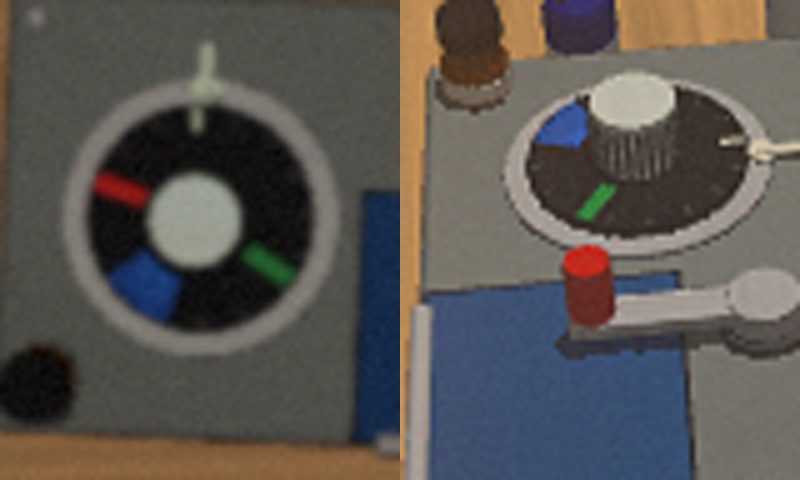

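The crop shows the white line just anticlockwise of the pointer, so the dial reads slightly above or below 0. The cap centre is at about (298.6,231.7) in the top picture. Next I fit the box yaw and dial angle.

```bash
python3 - <<'E'
from h import *
from scipy.optimize import least_squares
t=cv2.cvtColor(cv2.imread("pics/top0.png"),4)
P=np.array([ray("top",*p,.11) for p in((283.7,225.4),(313.1,240.6),(289.,244.6))]);ph=np.array([1.2,-2.2,2.45]);ro=np.array([.041,.041,.042])
f=lambda x:(P-(x[:2]+ro[:,None]*np.c_[np.cos(ph+x[2]),np.sin(ph+x[2])])).ravel()
s=least_squares(f,[.51,.087,0]);print("centre,psi-dial",s.x,"res",s.fun.round(4)); c=s.x[:2]
hsv=cv2.cvtColor(t,cv2.COLOR_RGB2HSV)
m=cv2.inRange(hsv,(100,120,60),(125,255,255));m[:, :328]=0;m[:227]=0;m[285:]=0;m[:,415:]=0
# lid bottom/right edges: line fits
b=[(u,np.nonzero(m[:,u])[0].max()) for u in range(345,398)]; e=[(np.nonzero(m[v])[0].max(),v) for v in range(235,272)]
for L in(b,e):
    q=np.array([ray("top",*p,.1) for p in L]);k=cv2.fitLine(q.astype(np.float32),cv2.DIST_HUBER,0,1e-5,1e-5).ravel();print("edge ang",np.arctan2(k[1],k[0]),"psi")
# grey deck far and left edges via saturation
sat=cv2.inRange(hsv,(0,0,0),(180,75,255))
far=[(u,np.nonzero(sat[180:200,u])[0].min()+180) for u in list(range(310,400))]
q=np.array([ray("top",*p,.1) for p in far]);k=cv2.fitLine(q.astype(np.float32),cv2.DIST_HUBER,0,1e-5,1e-5).ravel();print("far",np.arctan2(k[1],k[0]),q.mean(0))
near=[(u,np.nonzero(sat[255:290,u])[0].max()+255) for u in range(280,330)]
q=np.array([ray("top",*p,.1) for p in near]);k=cv2.fitLine(q.astype(np.float32),cv2.DIST_HUBER,0,1e-5,1e-5).ravel();print("near",np.arctan2(k[1],k[0]),q.mean(0))
for p in((301.4,197),(300.8,207)):
    d=ray("top",*p,.105)-c;print("ptr",d,np.arctan2(d[1],d[0]))
kn=ray("top",348.9,244.4,.153);
# pivot from side/top circle
for n,p in(("top",(350.2,211)),("side",(303,209.5))):print(n,ray(n,*p,.12),ray(n,*p,.13))
# two-view knob & cap top
print("cap side",ray("side",230+632/5-80,150+100/5,.146),"knob side",ray("side",230+(587-400)/5,150+262/5,.153),"knob top",kn)
o=r.get_obs();R=Ro.from_rotvec(o["orientation"]).as_matrix();d=np.r_[c,.2]-o["tcp_pos"];print("tool shift",R.T@d,"\n",R.round(3))
E
```

```text
centre,psi-dial [0.51295018 0.08716087 0.02356772] res [-0.0001 -0.0002 -0.      0.0006  0.0001 -0.0004]
edge ang 1.5320593 psi
edge ang -0.05111526 psi
far 1.5302105 [ 0.61667344 -0.04774398]
near 1.5206674 [0.40565636 0.0759342 ]
ptr [ 0.08296724 -0.00469848] -0.056570160597884396
ptr [ 0.05847548 -0.00313846] -0.053620002361455046
top [ 0.56092919 -0.0360476 ] [ 0.56088147 -0.0356349 ]
side [ 0.56472913 -0.03979573] [ 0.56388973 -0.0499161 ]
cap side [0.51505117 0.08226242] knob side [ 0.48510577 -0.03692101] knob top [ 0.48312992 -0.03106415]
tool shift [-0.43939669 -0.39577946  0.03114444] 
 [[-0.922  0.386 -0.001]
 [ 0.386  0.922 -0.002]
 [-0.    -0.002 -1.   ]]
```

Emit:
play_rows(targets="-1 -0.02 -0.018 0 0; -1 -0.048 -0.043 0 0; -1 -0.077 -0.069 0 0; -1 -0.106 -0.095 0 0; -1 -0.135 -0.121 0 0; -1 -0.164 -0.147 0 0; -1 -0.192 -0.173 0 0; -1 -0.22 -0.198 0 0", squeeze=50)

```text
clock: 0.77
tcp_pos: [0.3875, 0.3527, 0.231]
orientation: [-0.619, -3.08, 0.001]
contact_force: [0.4, 0.1, -0.7]
grip_width: 0.0854
gripper_force: 0.0
```

Emit:
play_rows(targets="-1 -0.029 -0.026 0 0; -1 -0.058 -0.052 0 0; -1 -0.087 -0.078 0 0; -1 -0.116 -0.104 0 0; -1 -0.145 -0.13 0 0; -1 -0.174 -0.157 0 0; -1 -0.205 -0.185 0 0; -1 -0.2197 -0.1986 0 0")

```text
clock: 1.43
tcp_pos: [0.5144, 0.0812, 0.2314]
orientation: [0.628, 3.077, -0.003]
contact_force: [0.3, -0.3, 0.2]
grip_width: 0.0856
gripper_force: 0.0
```

```bash
python3 - <<'E'
from h import *
o=r.get_obs();print(o["clock"],o["joints"].round(3),o["tcp_pos"],o["orientation"],o["contact_force"])
E
```

```text
1.4333 [-0.531  0.224  0.297  1.938 -0.075  0.99   0.969] [0.51443631 0.08116957 0.23137045] [ 6.27631956e-01  3.07715089e+00 -2.64681630e-03] [ 0.28924489 -0.33301725  0.21603667]
```

Emit:
play_rows(targets="-1 0 0 0 0.1; -1 0 0 0 0.2; -1 0 0 0 0.3; -1 0 0 0 0.4; -1 0 0 0 0.5; -1 0 0 0 0.5; -1 0 0 0 0.5")

```text
clock: 2.02
tcp_pos: [0.5129, 0.0869, 0.2311]
orientation: [-1.357, -2.833, 0.001]
contact_force: [-0.3, 0.2, -1.1]
grip_width: 0.0856
gripper_force: 0.0
```

```bash
python3 - <<'E'
from h import *
o=r.get_obs();print(o["clock"],o["joints"].round(3),o["tcp_pos"],o["orientation"],o["contact_force"])
R=Ro.from_rotvec(o["orientation"]).as_matrix();print(R.round(3),R.T@(np.array([.5132,.0862,.135])-o["tcp_pos"]))
E
```

```text
2.0167 [-0.6    0.226  0.367  1.942 -0.096  0.99   0.488] [0.5128659  0.08688865 0.23105858] [-1.35738153e+00 -2.83281728e+00  6.75474238e-04] [-0.34325258  0.22764558 -1.06801444]
[[-0.627  0.779 -0.001]
 [ 0.779  0.627 -0.   ]
 [ 0.    -0.001 -1.   ]] [-0.00075943 -0.00011886  0.09605855]
```

Emit:
play_rows(targets="-1 0 0 0.02 0; -1 0 0 0.045 0; -1 0 0 0.07 0; -1 0 0 0.095 0; -1 0 0 0.11 0; -1 0 0 0.116 0; -1 0 0 0.116 0")

```text
clock: 2.6
tcp_pos: [0.5121, 0.0866, 0.114]
orientation: [-1.358, -2.83, 0.003]
contact_force: [0.0, -0.4, 0.4]
grip_width: 0.0853
gripper_force: 0.0
```

Emit:
play_rows(targets="0 0 0 0 0; 0.3 0 0 0 0; 0.6 0 0 0 0; 1 0 0 0 0; 1 0 0 0 0; 1 0 0 0 0; 1 0 0 0 0; 1 0 0 0 0")

```text
clock: 3.27
tcp_pos: [0.514, 0.0872, 0.1167]
orientation: [1.361, 2.83, 0.003]
contact_force: [-0.3, 0.2, 5.9]
grip_width: 0.0426
gripper_force: 50.1
```

```bash
cat >> h.py <<'E'
def st():
    o=r.get_obs();R=Ro.from_rotvec(o["orientation"]).as_matrix();print(o["clock"],"yawcw",-np.arctan2(R[1,0],R[0,0]).round(4),"j",o["joints"].round(2),o["tcp_pos"].round(4),"F",o["contact_force"].round(1),"M",o["moment"].round(2),o["grip_width"].round(4),o["gripper_force"].round(1));return o,R
E
python3 - <<'E'
from h import *
st()
im=[r.grab_frame(n) for n in("side","top")]
cv2.imwrite("pics/c1.png",np.hstack([cv2.resize(x,(400,400),interpolation=2)[:,:,::-1] for x in (im[0][130:230,220:320],im[1][185:285,260:360])]))
E
```

```text
Traceback (most recent call last):
  File "h.py", line 17, in st
    o=r.get_obs();R=Ro.from_rotvec(o["orientation"]).as_matrix();print(o["clock"],"yawcw",-np.arctan2(R[1,0],R[0,0]).round(4),"j",o["joints"].round(2),o["tcp_pos"].round(4),"F",o["contact_force"].round(1),"M",o["moment"].round(2),o["grip_width"].round(4),o["gripper_force"].round(1));return o,R
                                                                                                                                                                                                                                      ^^^^^^^^^^^^^^^^^^^^^
AttributeError: 'float' object has no attribute 'round'
```

```bash
sed -i 's/o\["grip_width"\].round(4),o\["gripper_force"\].round(1)/o["grip_width"],o["gripper_force"]/' h.py
python3 - <<'E'
from h import *
st()
im=[r.grab_frame(n) for n in("side","top")]
cv2.imwrite("pics/c1.png",np.hstack([cv2.resize(x,(400,400),interpolation=2)[:,:,::-1] for x in (im[0][130:230,220:320],im[1][185:285,260:360])]))
E
```

```text
3.2667 yawcw -2.2451 j [-0.55  0.39  0.33  2.04 -0.18  0.74  0.56] [0.514  0.0872 0.1167] F [-0.3  0.2  5.9] M [-0.05  0.24  0.02] 0.042550316700245616 50.13414680957794
```

View pics/c1.png

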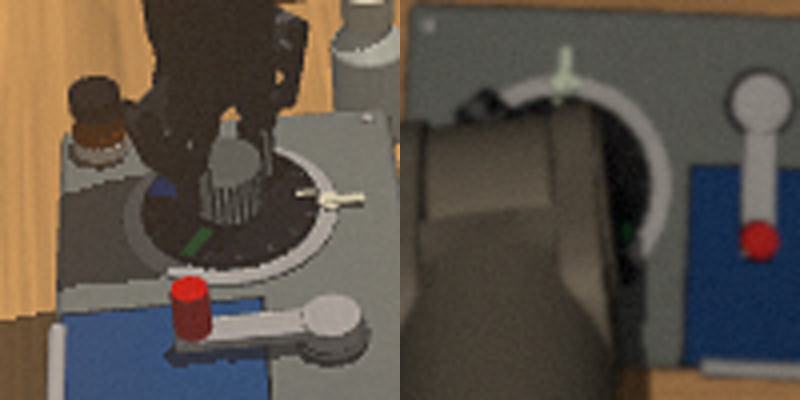

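The fingers grip the cap squarely. In the side crop the white line is beside the pointer at about (330,200). Turning clockwise to red takes about 1.27 rad.

Emit:
play_rows(targets="1 0 0 0 0.05; 1 0 0 0 0.14; 1 0 0 0 0.23; 1 0 0 0 0.32; 1 0 0 0 0.41; 1 0 0 0 0.5; 1 0 0 0 0.59; 1 0 0 0 0.68")

```text
clock: 4.03
tcp_pos: [0.5144, 0.0873, 0.1167]
orientation: [2.231, 2.21, 0.005]
contact_force: [0.4, -0.1, 4.5]
grip_width: 0.0428
gripper_force: 50.1
```

Emit:
play_rows(targets="1 0 0 0 0.09; 1 0 0 0 0.18; 1 0 0 0 0.27; 1 0 0 0 0.36; 1 0 0 0 0.45; 1 0 0 0 0.52; 1 0 0 0 0.57; 1 0 0 0 0.588")

```text
clock: 4.7
tcp_pos: [0.5148, 0.0872, 0.1167]
orientation: [2.774, 1.472, 0.005]
contact_force: [0.5, -0.5, 5.8]
grip_width: 0.0426
gripper_force: 50.2
```

Emit:
play_rows(targets="1 0 0 0 0; 1 0 0 0 0; 1 0 0 0 0; 1 0 0 0 0")

```text
clock: 5.03
tcp_pos: [0.5148, 0.0872, 0.1167]
orientation: [2.773, 1.475, 0.006]
contact_force: [1.9, 0.8, 4.9]
grip_width: 0.0427
gripper_force: 50.4
```

```bash
cat >> h.py <<'E'
def bars(c=(.5132,.0866),psi=-.045):
    im=r.grab_frame("side"); out={}
    for k,lo,hi,ph,box in(("red",(0,120,50),(8,255,255),1.2,(240,155,312,199)),("green",(45,80,30),(85,255,255),-2.2,(240,155,312,205)),("blue",(100,100,40),(125,255,255),2.45,(240,155,312,203))):
        for b,a,bb in blobs(im,lo,hi,box):
            d=ray("side",*b,.11)-[c[0]+.001,c[1]-.003]; an=np.arctan2(d[1],d[0]); print(k,b.round(1),a,"rad",np.hypot(*d).round(4),"dial",((ph+psi-an+np.pi)%(2*np.pi)-np.pi).round(3))
    return im
E
python3 - <<'E'
from h import *
st(); im=bars()
cv2.imwrite("pics/c2.png",cv2.resize(im[130:230,220:320],(500,500),interpolation=2)[:,:,::-1])
E
```

```text
5.0333 yawcw -0.9774 j [-0.8   0.44  0.65  2.06 -0.39  0.76 -0.51] [0.5148 0.0872 0.1167] F [1.9 0.8 4.9] M [-0.06 -0.26 -0.1 ] 0.042723009157483165 50.41900455951691
red [293.4 178.7] 32 rad 0.0411 dial 1.136
green [261.5 178.7] 21 rad 0.0411 dial 1.257
```

View pics/c2.png

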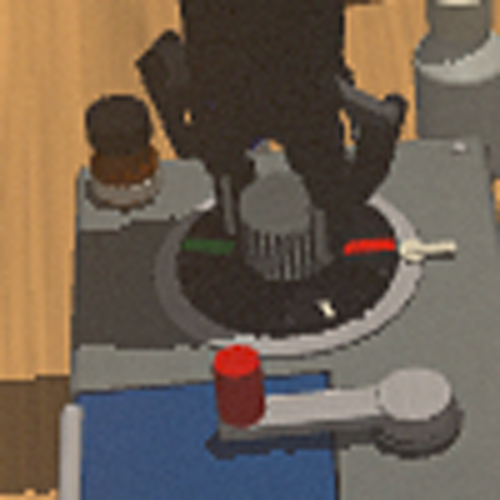

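Red bar (293.4,178.7 full frame) points at the pointer, and red and green average out to dial 1.20. I'll hold a little longer, then go anticlockwise by 3.4.

Emit:
play_rows(targets="1 0 0 0 0; 1 0 0 0 0; 1 0 0 0 0; 1 0 0 0 0; 1 0 0 0 0; 1 0 0 0 0; 1 0 0 0 0; 1 0 0 0 0")

```text
clock: 5.75
tcp_pos: [0.5148, 0.0872, 0.1167]
orientation: [2.773, 1.475, 0.006]
contact_force: [0.4, -0.7, 6.5]
grip_width: 0.043
gripper_force: 50.4
```

Emit:
play_rows(targets="1 0 0 0 -0.1; 1 0 0 0 -0.2; 1 0 0 0 -0.3; 1 0 0 0 -0.4; 1 0 0 0 -0.5; 1 0 0 0 -0.6; 1 0 0 0 -0.7; 1 0 0 0 -0.8")

```text
clock: 6.42
tcp_pos: [0.5143, 0.0873, 0.1167]
orientation: [1.974, 2.442, 0.004]
contact_force: [-0.4, -0.2, 6.1]
grip_width: 0.0427
gripper_force: 50.4
```

Emit:
play_rows(targets="1 0 0 0 -0.1; 1 0 0 0 -0.2; 1 0 0 0 -0.3; 1 0 0 0 -0.4; 1 0 0 0 -0.5; 1 0 0 0 -0.6; 1 0 0 0 -0.7; 1 0 0 0 -0.8")

```text
clock: 7.08
tcp_pos: [0.5139, 0.087, 0.1167]
orientation: [0.868, 3.018, 0.002]
contact_force: [-1.3, 0.1, 7.2]
grip_width: 0.0427
gripper_force: 50.5
```

Emit:
play_rows(targets="1 0 0 0 -0.1; 1 0 0 0 -0.2; 1 0 0 0 -0.3; 1 0 0 0 -0.4; 1 0 0 0 -0.5; 1 0 0 0 -0.6; 1 0 0 0 -0.7; 1 0 0 0 -0.8")

```text
clock: 7.75
tcp_pos: [0.5138, 0.0866, 0.1167]
orientation: [-0.375, 3.117, 0.0]
contact_force: [-1.0, -1.7, 7.4]
grip_width: 0.0429
gripper_force: 50.6
```

```bash
python3 - <<'E'
from h import *
st(); im=bars()
E
```

```text
7.75 yawcw 2.9019 j [-0.33  0.37  0.05  2.03 -0.03  0.74  1.55] [0.5138 0.0866 0.1167] F [-1.  -1.7  7.4] M [-0.13  0.31 -0.26] 0.04291827359933333 50.5580860376358
red [264.2 173.8] 20 rad 0.0444 dial -1.177
green [286.8 188.5] 30 rad 0.0395 dial -1.237
```

Emit:
play_rows(targets="1 0 0 0 -0.1; 1 0 0 0 -0.2; 1 0 0 0 -0.3; 1 0 0 0 -0.4; 1 0 0 0 -0.5; 1 0 0 0 -0.6; 1 0 0 0 -0.7; 1 0 0 0 -0.8")

```text
clock: 8.47
tcp_pos: [0.514, 0.0862, 0.1167]
orientation: [-1.559, 2.725, -0.002]
contact_force: [0.4, -1.9, 6.2]
grip_width: 0.0431
gripper_force: 50.5
```

Emit:
play_rows(targets="1 0 0 0 -0.08; 1 0 0 0 -0.14; 1 0 0 0 -0.18; 1 0 0 0 -0.2; 1 0 0 0 -0.2; 1 0 0 0 -0.2; 1 0 0 0 -0.2; 1 0 0 0 -0.2")

```text
clock: 9.13
tcp_pos: [0.5141, 0.0861, 0.1167]
orientation: [-1.818, 2.56, -0.003]
contact_force: [0.9, -2.0, 6.3]
grip_width: 0.0424
gripper_force: 50.5
```

```bash
python3 - <<'E'
from h import *
st(); im=bars()
cv2.imwrite("pics/c3.png",cv2.resize(im[130:230,220:320],(500,500),interpolation=2)[:,:,::-1])
E
```

```text
9.1333 yawcw 1.9064 j [-0.15  0.38 -0.17  2.02  0.09  0.75  2.43] [0.5141 0.0861 0.1167] F [ 0.9 -2.   6.3] M [-0.33  0.37  0.12] 0.04244883785821184 50.514623522758484
red [261.3 184.1] 30 rad 0.0408 dial -2.135
green [293.5 178.6] 22 rad 0.0414 dial -2.269
blue [277.5 191.8] 65 rad 0.0417 dial -2.241
```

View pics/c3.png

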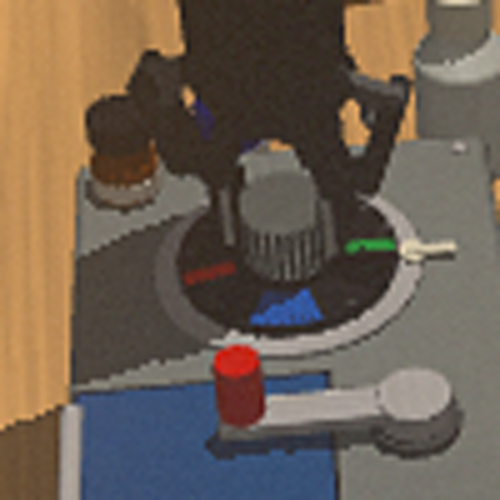

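Green bar (293.5,178.6) is at the pointer, dial about -2.20. After a hold I turn clockwise to about 1.8, then ease into blue.

Emit:
play_rows(targets="1 0 0 0 0; 1 0 0 0 0; 1 0 0 0 0; 1 0 0 0 0; 1 0 0 0 0; 1 0 0 0 0; 1 0 0 0 0; 1 0 0 0 0")

```text
clock: 9.85
tcp_pos: [0.5141, 0.0861, 0.1167]
orientation: [-1.818, 2.56, -0.003]
contact_force: [0.5, -2.7, 7.0]
grip_width: 0.0424
gripper_force: 50.5
```

Emit:
play_rows(targets="1 0 0 0 0.1; 1 0 0 0 0.2; 1 0 0 0 0.3; 1 0 0 0 0.4; 1 0 0 0 0.5; 1 0 0 0 0.6; 1 0 0 0 0.7; 1 0 0 0 0.8")

```text
clock: 10.52
tcp_pos: [0.5138, 0.0865, 0.1167]
orientation: [-0.671, 3.067, -0.001]
contact_force: [-0.7, -1.5, 7.2]
grip_width: 0.043
gripper_force: 50.6
```

Emit:
play_rows(targets="1 0 0 0 0.1; 1 0 0 0 0.2; 1 0 0 0 0.3; 1 0 0 0 0.4; 1 0 0 0 0.5; 1 0 0 0 0.6; 1 0 0 0 0.7; 1 0 0 0 0.8")

```text
clock: 11.18
tcp_pos: [0.5138, 0.087, 0.1166]
orientation: [0.575, 3.087, 0.002]
contact_force: [-2.2, 0.2, 7.3]
grip_width: 0.0426
gripper_force: 50.5
```

Emit:
play_rows(targets="1 0 0 0 0.1; 1 0 0 0 0.2; 1 0 0 0 0.3; 1 0 0 0 0.4; 1 0 0 0 0.5; 1 0 0 0 0.6; 1 0 0 0 0.7; 1 0 0 0 0.8")

```text
clock: 11.85
tcp_pos: [0.5142, 0.0873, 0.1167]
orientation: [1.732, 2.62, 0.004]
contact_force: [-0.9, 0.3, 6.7]
grip_width: 0.0427
gripper_force: 50.5
```

Emit:
play_rows(targets="1 0 0 0 0.1; 1 0 0 0 0.2; 1 0 0 0 0.3; 1 0 0 0 0.4; 1 0 0 0 0.5; 1 0 0 0 0.6; 1 0 0 0 0.7; 1 0 0 0 0.8")

```text
clock: 12.52
tcp_pos: [0.5147, 0.0873, 0.1167]
orientation: [2.615, 1.739, 0.005]
contact_force: [1.9, -0.3, 5.1]
grip_width: 0.0427
gripper_force: 50.3
```

Emit:
play_rows(targets="1 0 0 0 0.1; 1 0 0 0 0.2; 1 0 0 0 0.3; 1 0 0 0 0.4; 1 0 0 0 0.5; 1 0 0 0 0.6; 1 0 0 0 0.7; 1 0 0 0 0.8")

```text
clock: 13.18
tcp_pos: [0.515, 0.0869, 0.1167]
orientation: [3.087, 0.583, 0.006]
contact_force: [2.3, -0.4, 5.1]
grip_width: 0.0427
gripper_force: 50.3
```

```bash
cat >> h.py <<'E'
def knob():
    im=r.grab_frame("top")
    for lo,hi in(((0,140,70),(8,255,255)),):
        for b,a,bb in blobs(im,lo,hi,(332,200,420,285),15): p=ray("top",*b,.153); print("knob",b.round(1),a,p.round(4))
    return im
E
python3 - <<'E'
from h import *
st(); im=bars(); knob()
E
```

```text
13.1833 yawcw -0.3734 j [-0.91  0.49  0.81  2.06 -0.5   0.79 -1.  ] [0.515  0.0869 0.1167] F [ 2.3 -0.4  5.1] M [-0.66 -0.4   0.16] 0.04273998668617057 50.32792389392853
red [291.2 184.9] 32 rad 0.0397 dial 1.738
green [264.6 172.3] 10 rad 0.048 dial 1.816
blue [291.5 173.4] 42 rad 0.0443 dial 1.888
knob [348.9 244.4] 50 [ 0.4831 -0.0311]
```

Emit:
play_rows(targets="1 0 0 0 0.04; 1 0 0 0 0.08; 1 0 0 0 0.12; 1 0 0 0 0.16; 1 0 0 0 0.2; 1 0 0 0 0.24; 1 0 0 0 0.27; 1 0 0 0 0.3")

```text
clock: 13.95
tcp_pos: [0.5151, 0.0867, 0.1167]
orientation: [-3.139, -0.12, -0.006]
contact_force: [1.3, -1.6, 5.6]
grip_width: 0.0428
gripper_force: 50.6
```

```bash
python3 -c "
from h import *
st(); knob()"
```

```text
13.95 yawcw -0.0766 j [-0.96  0.52  0.89  2.07 -0.56  0.81 -1.23] [0.5151 0.0867 0.1167] F [ 1.3 -1.6  5.6] M [-0.63 -0.26  0.09] 0.04275383048156206 50.56014060974121
knob [349.  244.5] 52 [ 0.4829 -0.0313]
```

Emit:
play_rows(targets="1 0 0 0 0.03; 1 0 0 0 0.06; 1 0 0 0 0.09; 1 0 0 0 0.11; 1 0 0 0 0.11")

```text
clock: 14.42
tcp_pos: [0.5151, 0.0866, 0.1167]
orientation: [-3.141, 0.052, -0.006]
contact_force: [1.4, -1.6, 6.9]
grip_width: 0.0424
gripper_force: 50.6
```

```bash
python3 -c "
from h import *
st(); knob()"
```

```text
14.4167 yawcw 0.0329 j [-0.98  0.53  0.92  2.07 -0.59  0.82 -1.32] [0.5151 0.0866 0.1167] F [ 1.4 -1.6  6.9] M [-0.6  -0.18  0.  ] 0.042416734204507936 50.61656177043915
knob [348.9 244.5] 51 [ 0.483  -0.0312]
```

Emit:
play_rows(targets="1 0 0 0 0.03; 1 0 0 0 0.06; 1 0 0 0 0.09; 1 0 0 0 0.11; 1 0 0 0 0.11")

```text
clock: 14.88
tcp_pos: [0.515, 0.0865, 0.1167]
orientation: [-3.133, 0.225, -0.006]
contact_force: [1.4, -0.8, 6.6]
grip_width: 0.0427
gripper_force: 50.7
```

```bash
python3 -c "
from h import *
st(); knob()"
```

```text
14.8833 yawcw 0.1434 j [-1.    0.55  0.95  2.07 -0.61  0.83 -1.4 ] [0.515  0.0865 0.1167] F [ 1.4 -0.8  6.6] M [-0.65 -0.22 -0.07] 0.04273875741686302 50.66024601459503
knob [349.1 244.4] 50 [ 0.4831 -0.0314]
```

Emit:
play_rows(targets="1 0 0 0 0.03; 1 0 0 0 0.06; 1 0 0 0 0.09; 1 0 0 0 0.11; 1 0 0 0 0.11")

```text
clock: 15.35
tcp_pos: [0.515, 0.0865, 0.1167]
orientation: [-3.116, 0.396, -0.006]
contact_force: [1.8, -1.6, 7.7]
grip_width: 0.0429
gripper_force: 50.7
```

```bash
python3 -c "
from h import *
st(); knob()"
```

```text
15.35 yawcw 0.2531 j [-1.02  0.56  0.97  2.07 -0.64  0.84 -1.49] [0.515  0.0865 0.1167] F [ 1.8 -1.6  7.7] M [-0.7  -0.19 -0.01] 0.04294838666379626 50.67014157772064
knob [349.  244.5] 52 [ 0.4829 -0.0313]
```

Emit:
play_rows(targets="1 0 0 0 0.03; 1 0 0 0 0.06; 1 0 0 0 0.09; 1 0 0 0 0.11; 1 0 0 0 0.11")

```text
clock: 15.82
tcp_pos: [0.515, 0.0864, 0.1167]
orientation: [-3.089, 0.568, -0.006]
contact_force: [1.5, -2.0, 7.1]
grip_width: 0.0427
gripper_force: 50.7
```

```bash
python3 -c "
from h import *
st(); knob();bars()"
```

```text
15.8167 yawcw 0.3634 j [-1.03  0.58  1.    2.07 -0.66  0.85 -1.57] [0.515  0.0864 0.1167] F [ 1.5 -2.   7.1] M [-0.7  -0.15 -0.06] 0.04266061380860454 50.70030391216278
knob [349.1 244.5] 53 [ 0.4829 -0.0315]
red [281.5 190.4] 32 rad 0.0388 dial 2.531
blue [293.7 179.6] 78 rad 0.0417 dial 2.474
```

Emit:
play_rows(targets="1 0 0 0 0.03; 1 0 0 0 0.06; 1 0 0 0 0.09; 1 0 0 0 0.11; 1 0 0 0 0.11")

```text
clock: 16.33
tcp_pos: [0.515, 0.0863, 0.1166]
orientation: [-3.053, 0.737, -0.006]
contact_force: [2.3, -2.3, 7.7]
grip_width: 0.0427
gripper_force: 50.7
```

```bash
python3 -c "
from h import *
st(); knob()"
```

```text
16.3333 yawcw 0.4736 j [-1.05  0.6   1.03  2.07 -0.69  0.86 -1.66] [0.515  0.0863 0.1166] F [ 2.3 -2.3  7.7] M [-0.74 -0.07 -0.17] 0.04267789680402647 50.72066009044647
knob [349.9 244.5] 51 [ 0.483  -0.0335]
```

The knob has started to move, so I hold still and look.

Emit:
play_rows(targets="1 0 0 0 0; 1 0 0 0 0; 1 0 0 0 0; 1 0 0 0 0")

```text
clock: 16.72
tcp_pos: [0.515, 0.0863, 0.1167]
orientation: [-3.053, 0.736, -0.006]
contact_force: [1.6, -1.4, 6.2]
grip_width: 0.0431
gripper_force: 50.7
```

```bash
python3 -c "
from h import *
st(); knob()"
```

```text
16.7167 yawcw 0.4731 j [-1.05  0.6   1.03  2.07 -0.69  0.86 -1.66] [0.515  0.0863 0.1167] F [ 1.6 -1.4  6.2] M [-0.8  -0.13 -0.26] 0.0430824775907603 50.69012761116028
knob [349.9 244.4] 50 [ 0.4832 -0.0334]
```

Emit:
play_rows(targets="1 0 0 0 0.02; 1 0 0 0 0.04; 1 0 0 0 0.05; 1 0 0 0 0.05")

```text
clock: 17.1
tcp_pos: [0.5149, 0.0863, 0.1167]
orientation: [-3.034, 0.812, -0.005]
contact_force: [1.8, -0.7, 6.6]
grip_width: 0.0427
gripper_force: 50.7
```

```bash
python3 -c "
from h import *
st(); im=knob();s=bars()
cv2.imwrite('pics/c4.png',np.hstack([cv2.resize(x,(400,400),interpolation=2)[:,:,::-1] for x in (s[130:250,220:340],im[180:300,300:420])]))"
```

```text
17.1 yawcw 0.5229 j [-1.06  0.6   1.04  2.07 -0.7   0.87 -1.7 ] [0.5149 0.0863 0.1167] F [ 1.8 -0.7  6.6] M [-0.67 -0.09 -0.1 ] 0.04266264796921061 50.71568191051483
knob [370.9 237.2] 53 [ 0.4996 -0.0823]
red [279. 191.] 29 rad 0.0392 dial 2.696
blue [293.3 181.4] 79 rad 0.041 dial 2.64
```

View pics/c4.png

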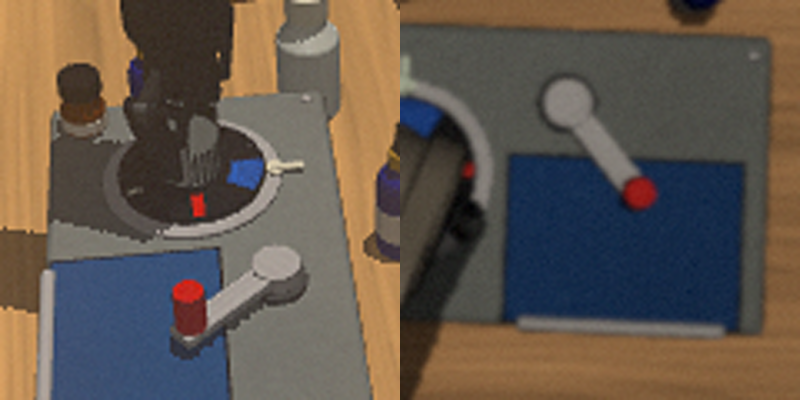

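The latch has sprung open: the knob is at (370.9,237.2) in the top view, about 0.69 rad. Now I release the dial and lift.

Emit:
play_rows(targets="0 0 0 0 0; -0.5 0 0 0 0; -0.5 0 0 0 0; -0.5 0 0 0 0; -0.5 0 0 0 0; -0.5 0 0 -0.02 0; -0.5 0 0 -0.05 0; -0.5 0 0 -0.08 0")

```text
clock: 17.87
tcp_pos: [0.5121, 0.0866, 0.1956]
orientation: [3.033, -0.812, -0.003]
contact_force: [0.1, 0.7, -0.1]
grip_width: 0.0641
gripper_force: 0.0
```

Emit:
play_rows(targets="-0.5 0 0 -0.01 0; -0.5 0 0 -0.015 0; -0.5 0 0 -0.015 0")

```text
clock: 18.12
tcp_pos: [0.5133, 0.0873, 0.2106]
orientation: [-3.034, 0.811, -0.001]
contact_force: [-0.5, 0.1, -0.5]
grip_width: 0.0639
gripper_force: 0.0
```

```bash
python3 -c "
from h import *
o,R=st(); knob();bars()
print(R.round(3),R.T@(np.array([.4996,-.0823,.2])-o['tcp_pos']))"
```

```text
18.1167 yawcw 0.5225 j [-1.2   0.49  1.22  1.99 -0.54  1.03 -1.82] [0.5133 0.0873 0.2106] F [-0.5  0.1 -0.5] M [ 0.01 -0.04  0.06] 0.06393009343873157 0.0
knob [370.9 237.1] 54 [ 0.4999 -0.0822]
red [279.  190.6] 32 rad 0.0378 dial 2.691
blue [293.4 181.4] 77 rad 0.0411 dial 2.637
[[ 0.867 -0.499  0.001]
 [-0.499 -0.867  0.001]
 [ 0.    -0.001 -1.   ]] [0.07276983 0.15379009 0.01046771]
```

Emit:
play_rows(targets="-0.5 0.01 0.022 0 0; -0.5 0.021 0.044 0 0; -0.5 0.031 0.066 0 0; -0.5 0.042 0.088 0 0; -0.5 0.052 0.11 0 0; -0.5 0.062 0.132 0 0; -0.5 0.069 0.147 0 0; -0.5 0.073 0.154 0 0")

```text
clock: 18.88
tcp_pos: [0.4979, -0.0854, 0.2093]
orientation: [3.032, -0.818, -0.003]
contact_force: [-0.2, 0.2, -0.2]
grip_width: 0.0637
gripper_force: 0.0
```

Emit:
play_rows(targets="-0.5 0 0 0 0; -0.5 0 0 0 0; -0.5 0 0 0 0")

```text
clock: 19.13
tcp_pos: [0.4995, -0.0816, 0.2097]
orientation: [3.035, -0.81, -0.002]
contact_force: [0.9, 0.1, 0.6]
grip_width: 0.0642
gripper_force: 0.0
```

```bash
python3 -c "
from h import *
o,R=st()
print(R.T@(np.array([.4998,-.0823,.128])-o['tcp_pos']))
for n in('side',):
  im=r.grab_frame(n)
  for b,a,bb in blobs(im,(0,140,60),(8,255,255),(230,190,335,270)): print(b,a,bb)
  print(proj('side',[.4998,-.0823,.139]))"
```

```text
19.1333 yawcw 0.5215 j [-0.88  0.44  1.2   2.02 -0.49  1.01 -1.53] [ 0.4995 -0.0816  0.2097] F [0.9 0.1 0.6] M [-0.03  0.04 -0.02] 0.06422628912910246 0.0
[0.00068181 0.00042013 0.08171652]
[279.19047619 191.95238095] 21 [277 190   5   5]
[276.45985401 221.83211679] 137 [272 214  10  17]
[276.02847906 220.11526878]
```

Emit:
play_rows(targets="-0.5 0 0 0.015 0; -0.5 0 0 0.035 0; -0.5 0 0 0.055 0; -0.5 0 0 0.072 0; -0.5 0 0 0.08 0; -0.5 0 0 0.08 0")

```text
clock: 19.68
tcp_pos: [0.4985, -0.0819, 0.1288]
orientation: [3.034, -0.81, -0.005]
contact_force: [0.6, 0.1, 1.5]
grip_width: 0.0642
gripper_force: 0.0
```

Emit:
play_rows(targets="0 0 0 0 0; 0.3 0 0 0 0; 0.6 0 0 0 0; 0.8 0 0 0 0; 1 0 0 0 0; 1 0 0 0 0; 1 0 0 0 0; 1 0 0 0 0", squeeze=25)

```text
clock: 20.35
tcp_pos: [0.4996, -0.0839, 0.1312]
orientation: [3.034, -0.814, 0.002]
contact_force: [-2.9, -2.3, 7.9]
grip_width: 0.021
gripper_force: 25.3
```

```bash
python3 -c "
from h import *
o,R=st()
# arc rows: shift in tool frame from current
piv=np.array([.5629,-.0352]);p=o['tcp_pos'][:2];d=p-piv;print('r',np.hypot(*d),'latch',np.arctan2(-d[1],-d[0])+.048)
piv=p-d/np.hypot(*d)*.08
for a in np.arange(.0625,.95,.0625):
  c,s=np.cos(a),np.sin(a);q=piv+np.array([[c,-s],[s,c]])@(p-piv);print(a,(R.T@np.r_[q-p,0]).round(4))"
```

```text
20.35 yawcw 0.5239 j [-0.75  0.54  1.04  2.09 -0.62  0.86 -1.43] [ 0.4996 -0.0839  0.1312] F [-2.9 -2.3  7.9] M [-0.5   0.6   0.09] 0.02101439941063567 25.324271321296692
r 0.07990251011777258 latch 0.7041045399157669
0.0625 [0.0047 0.0018 0.    ]
0.125 [0.0095 0.0032 0.    ]
0.1875 [0.0143 0.0044 0.    ]
0.25 [0.0192 0.0052 0.    ]
0.3125 [0.0242 0.0058 0.    ]
0.375 [0.0292 0.006  0.    ]
0.4375 [0.0342 0.0059 0.    ]
0.5 [0.0392 0.0056 0.    ]
0.5625 [0.0441 0.0049 0.    ]
0.625 [0.049  0.0038 0.0001]
0.6875 [0.0539 0.0025 0.0001]
0.75 [0.0586 0.0009 0.0001]
0.8125 [ 0.0632 -0.001   0.0001]
0.875 [ 0.0677 -0.0032  0.0001]
0.9375 [ 0.0721 -0.0056  0.0001]
```

Emit:
play_rows(targets="1 0.0047 0.0018 0 -0.062; 1 0.0095 0.0032 0 -0.125; 1 0.0143 0.0044 0 -0.188; 1 0.0192 0.0052 0 -0.25; 1 0.0242 0.0058 0 -0.312; 1 0.0292 0.006 0 -0.375; 1 0.0342 0.0059 0 -0.438; 1 0.0392 0.0056 0 -0.5")

```text
clock: 21.02
tcp_pos: [0.5308, -0.109, 0.1313]
orientation: [3.14, -0.034, 0.002]
contact_force: [-2.9, -2.3, 5.8]
grip_width: 0.0211
gripper_force: 25.2
```

```bash
python3 -c "
from h import *
o,R=st()
piv=np.array([.5629,-.0352]);p=o['tcp_pos'][:2];d=p-piv;l=np.arctan2(-d[1],-d[0])+.048;print('r',np.hypot(*d),'latch',l)
piv=p-d/np.hypot(*d)*.08
for a in np.linspace(0,1.585-l,8)[1:]:
  c,s=np.cos(a),np.sin(a);q=piv+np.array([[c,-s],[s,c]])@(p-piv);print(a.round(3),(R.T@np.r_[q-p,0]).round(4))"
```

```text
21.0167 yawcw 0.0214 j [-0.57  0.52  0.88  2.01 -0.53  0.85 -0.99] [ 0.5308 -0.109   0.1313] F [-2.9 -2.3  5.8] M [-0.62  0.52  0.07] 0.021057385253544787 25.239681601524353
r 0.08046104586660759 latch 1.2085055360405168
0.054 [0.004  0.0015 0.    ]
0.108 [0.0081 0.0028 0.    ]
0.161 [0.0123 0.0039 0.    ]
0.215 [0.0165 0.0048 0.    ]
0.269 [0.0208 0.0054 0.    ]
0.323 [0.025  0.0058 0.    ]
0.376 [0.0293 0.006  0.    ]
```

Emit:
play_rows(targets="1 0.004 0.0015 0 -0.054; 1 0.0081 0.0028 0 -0.108; 1 0.0123 0.0039 0 -0.161; 1 0.0165 0.0048 0 -0.215; 1 0.0208 0.0054 0 -0.269; 1 0.025 0.0058 0 -0.323; 1 0.0293 0.006 0 -0.376; 1 0.0293 0.006 0 -0.376")

```text
clock: 21.68
tcp_pos: [0.5561, -0.1155, 0.1308]
orientation: [-3.09, -0.552, 0.01]
contact_force: [-14.8, -0.1, 16.1]
grip_width: 0.0211
gripper_force: 26.3
```

```bash
python3 -c "
from h import *
o,R=st()
piv=np.array([.5629,-.0352]);p=o['tcp_pos'][:2];d=p-piv;l=np.arctan2(-d[1],-d[0])+.048;print('r',np.hypot(*d),'latch',l)
print(R.round(2))"
```

```text
21.6833 yawcw -0.3534 j [-0.47  0.53  0.76  1.94 -0.47  0.87 -0.68] [ 0.5561 -0.1155  0.1308] F [-14.8  -0.1  16.1] M [-0.09  2.97  0.18] 0.02110792983461755 26.264546513557434
r 0.08060417130682233 latch 1.5342890659226187
[[ 0.94  0.35 -0.01]
 [ 0.35 -0.94  0.  ]
 [-0.01 -0.   -1.  ]]
```

Fx of -15 N shows the latch at its end stop. I open the fingers and lift off.

Emit:
play_rows(targets="0.5 0 0 0 0; 0 0 0 0 0; 0 0 0 0 0; 0 0 0 0 0; 0 0 0 -0.02 0; 0 0 0 -0.05 0; 0 0 0 -0.08 0; 0 0 0 -0.11 0")

```text
clock: 22.35
tcp_pos: [0.5598, -0.1139, 0.2415]
orientation: [3.093, 0.551, -0.0]
contact_force: [0.4, 0.6, 0.7]
grip_width: 0.0425
gripper_force: 0.0
```

Emit:
play_rows(targets="0 -0.02 0 -0.02 0; 0 -0.05 0 -0.04 0; 0 -0.08 0 -0.05 0; 0 -0.11 0 -0.05 0; 0 -0.13 0 -0.05 0; 0 -0.13 0 -0.05 0; 0 -0.13 0 -0.05 0")

```text
clock: 22.93
tcp_pos: [0.4376, -0.159, 0.2907]
orientation: [-3.091, -0.55, -0.004]
contact_force: [0.6, -0.6, 0.6]
grip_width: 0.0425
gripper_force: 0.0
```

```bash
python3 -c "
from h import *
o,R=st(); im=knob();s=r.grab_frame('side')
cv2.imwrite('pics/c5.png',np.hstack([cv2.resize(x,(400,320),interpolation=2)[:,:,::-1] for x in (s[100:380,200:500],im[130:330,210:500])]))"
```

```text
22.9333 yawcw -0.3523 j [-0.71  0.05  0.99  2.01 -0.05  1.1  -0.92] [ 0.4376 -0.159   0.2907] F [ 0.6 -0.6  0.6] M [-0.01 -0.02  0.05] 0.042467957869384954 0.0
knob [384.4 213.8] 72 [ 0.5538 -0.1141]
```

View pics/c5.png

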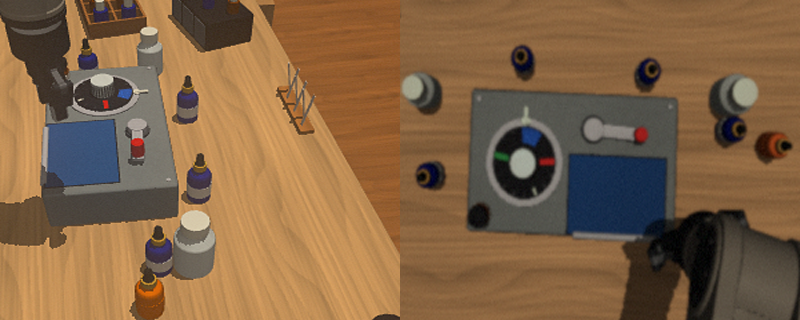

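The latch is open off the lid, and all the bottles, flasks and the jar are standing. The angle reads slightly short, so I measure it better.

```bash
python3 - <<'E'
from h import *
t0=cv2.cvtColor(cv2.imread("pics/top0.png"),4); t1=np.mean([r.grab_frame("top").astype(float) for _ in range(4)],0).astype(np.uint8)
def red(im,box):
    x0,y0,x1,y1=box;h=cv2.cvtColor(im,cv2.COLOR_RGB2HSV)[y0:y1,x0:x1]
    m=cv2.inRange(h,(0,120,50),(10,255,255))|cv2.inRange(h,(168,120,50),(180,255,255));M=cv2.moments(m,True);return M["m10"]/M["m00"]+x0,M["m01"]/M["m00"]+y0,M["m00"]
def piv(im):
    g=cv2.cvtColor(im,cv2.COLOR_RGB2GRAY)[198:224,338:363];g=cv2.resize(g,None,fx=8,fy=8,interpolation=2)
    c=cv2.HoughCircles(g,cv2.HOUGH_GRADIENT,2,200,param1=80,param2=15,minRadius=40,maxRadius=90);return c[0,0]/8+[338,198,0]
k0,k1=red(t0,(335,230,362,262)),red(t1,(365,195,405,235)); p0,p1=piv(t0),piv(t1);print(k0,k1,p0,p1)
for z in(.14,.153):
    a,b=ray("top",*k0[:2],z),ray("top",*k1[:2],z)
    ch=np.hypot(*(b-a));print(z,a,b,"chord",ch,"swing",2*np.arcsin(ch/.16))
    for q in(p0,p1):
        P=ray("top",*q[:2],.128);f=lambda k:np.arctan2(*(k-P)[::-1]);print(P,"swing",(f(b)-f(a))%(2*np.pi),np.hypot(*(a-P)),np.hypot(*(b-P)))
E
```

```text
Traceback (most recent call last):
TypeError: 'NoneType' object is not subscriptable
```

```bash
python3 - <<'E'
from h import *
t0=cv2.cvtColor(cv2.imread("pics/top0.png"),4); t1=np.mean([r.grab_frame("top").astype(float) for _ in range(4)],0).astype(np.uint8)
def red(im,box):
    x0,y0,x1,y1=box;h=cv2.cvtColor(im,cv2.COLOR_RGB2HSV)[y0:y1,x0:x1]
    m=cv2.inRange(h,(0,120,50),(10,255,255))|cv2.inRange(h,(168,120,50),(180,255,255));M=cv2.moments(m,True);return M["m10"]/M["m00"]+x0,M["m01"]/M["m00"]+y0,M["m00"]
k0,k1=red(t0,(335,230,362,262)),red(t1,(365,195,405,235));print(k0,k1)
for z in(.14,.153):
    a,b=ray("top",*k0[:2],z),ray("top",*k1[:2],z)
    ch=np.hypot(*(b-a));print(z,a,b,"chord",ch,"swing",2*np.arcsin(ch/.16))
E
```

```text
(349.3205128205128, 244.6153846153846, 78.0) (384.47435897435895, 213.71794871794873, 78.0)
0.14 [ 0.48171597 -0.03254063] [ 0.5540084  -0.11580262] chord 0.11026674207391339 swing 1.520678035976261
0.153 [ 0.48262747 -0.03203712] [ 0.55403035 -0.11427458] chord 0.10890991545485394 swing 1.4973999530854194
```

The latch reads about 1.50 rad, a bit short of 1.57. I'll nudge the knob's side with closed fingers.

Emit:
play_rows(targets="1 0 0 0 0.1; 1 0 0 0 0.2; 1 0 0 0 0.3; 1 0 0 0 0.352; 1 0 0 0 0.352; 1 0 0 0 0.352; 1 0 0 0 0.352; 1 0 0 0 0.352", squeeze=25)

```text
clock: 24.1
tcp_pos: [0.4377, -0.159, 0.2903]
orientation: [3.142, 0.003, -0.0]
contact_force: [-0.4, 0.0, -0.8]
grip_width: 0.0
gripper_force: 0.0
```

Emit:
play_rows(targets="1 0.02 -0.012 0 0; 1 0.045 -0.027 0 0; 1 0.068 -0.04 0.02 0; 1 0.0764 -0.044 0.05 0; 1 0.0764 -0.044 0.085 0; 1 0.0764 -0.044 0.115 0; 1 0.0764 -0.044 0.13 0; 1 0.0764 -0.044 0.13 0")

```text
clock: 24.77
tcp_pos: [0.5117, -0.1144, 0.1569]
orientation: [3.141, 0.003, -0.011]
contact_force: [-0.9, -0.8, -0.1]
grip_width: 0.0003
gripper_force: 0.0
```

```bash
python3 -c "
from h import *
st();knob()"
```

```text
24.7667 yawcw -0.0016 j [-0.56  0.43  0.85  2.02 -0.42  0.88 -1.05] [ 0.5117 -0.1144  0.1569] F [-0.9 -0.8 -0.1] M [ 0.   -0.05  0.01] 0.0002528130379408051 0.0
knob [383.8 213.3] 55 [ 0.555  -0.1128]
```

Emit:
play_rows(targets="1 0 0 0.015 0; 1 0 0 0.027 0; 1 0 0 0.027 0; 1 0.006 0 0.027 0; 1 0.011 0 0.027 0; 1 0.015 0 0.027 0; 1 0.018 0 0.027 0; 1 0.02 0 0.027 0")

```text
clock: 25.48
tcp_pos: [0.5341, -0.1151, 0.1336]
orientation: [-3.141, -0.002, 0.001]
contact_force: [-6.9, 0.2, 3.0]
grip_width: -0.0003
gripper_force: 2.7
```

Emit:
play_rows(targets="1 0.0015 0 0 0; 1 0.003 0 0 0; 1 0.0045 0 0 0; 1 0.006 0 0 0; 1 0.006 0 0 0")

```text
clock: 25.9
tcp_pos: [0.5348, -0.1154, 0.1324]
orientation: [-3.139, 0.002, 0.016]
contact_force: [-15.0, 1.0, 10.8]
grip_width: -0.0002
gripper_force: 7.7
```

```bash
python3 -c "
from h import *
st();knob()"
```

```text
25.9 yawcw 0.001 j [-0.51  0.51  0.8   1.99 -0.48  0.86 -1.01] [ 0.5348 -0.1154  0.1324] F [-15.    1.   10.8] M [0.14 3.13 0.03] -0.00023558622581050837 7.734413892030716
```

A firm 15 N with no travel confirms that the latch is on its end stop. I retract and hand in.

Emit:
play_rows(targets="1 -0.01 0 0 0; 1 -0.02 0 0 0; 1 -0.03 0 -0.01 0; 1 -0.035 0 -0.04 0; 1 -0.04 0 -0.07 0; 1 -0.05 0 -0.1 0; 1 -0.07 0 -0.13 0; 1 -0.09 0 -0.15 0")

```text
clock: 26.62
tcp_pos: [0.4506, -0.1159, 0.2851]
orientation: [3.141, -0.0, 0.004]
contact_force: [-0.8, 1.1, 1.9]
grip_width: -0.0
gripper_force: 0.0
```

Emit:
play_rows(targets="1 0 0 0 0; 1 0 0 0 0; 1 0 0 0 0; 1 0 0 0 0; 1 0 0 0 0; 1 0 0 0 0")

```text
clock: 27.12
tcp_pos: [0.45, -0.1151, 0.2825]
orientation: [3.14, 0.001, -0.003]
contact_force: [0.9, -0.7, 0.6]
grip_width: -0.0005
gripper_force: 0.0
```

```bash
python3 -c "
from h import *
st();knob();print(r.hand_in())"
```

```text
27.1167 yawcw -0.0004 j [-0.85  0.07  1.05  2.02 -0.07  1.09 -1.35] [ 0.45   -0.1151  0.2825] F [ 0.9 -0.7  0.6] M [-0.02  0.05 -0.02] -0.000530056530941932 0.0
knob [384.4 213.8] 72 [ 0.5538 -0.1141]
the job is handed in; nothing more can be done
None
```

I turned the dial red, green, blue in order until the catch dropped at about 2.65 rad, swung the latch open until it met firm resistance (taken as its end stop, though the camera read about 1.50 rad), let go and handed in at 27 s; the bottles, flasks and jar were still standing in the last picture, before a final nudge of the knob.

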